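# Sort the woodcarver's finished pieces into the sample trays

## Task

Sort the five finished wooden pieces on the bench - two drawer knobs, two knife handles and a ring - into the three trays, each piece into the compartment of the tray whose ledge carries the matching sample. Lay them in a single layer on the tray floor, none lying on another or leaning on a wall: knobs standing upright on their feet, handles and ring lying flat. Set the pieces down rather than dropping them, and leave the glue bottle and the mallet where they are.

Things in the scene. Friction and masses are not known exactly. Their poses are not given: they have to be found in the camera images.
- knob_a: a loose turned pale-wood drawer knob standing upright on its foot: mushroom-shaped, 34 high, foot 25 across, waist 17 across at height 11, head 34 across (widest at height 19 to 27). Origin: centre of the foot's underside; z up. Round, any yaw; about 18 g. The other knob is identical (sizes in mm).
- knob_b: a loose turned pale-wood drawer knob standing upright on its foot: mushroom-shaped, 34 high, foot 25 across, waist 17 across at height 11, head 34 across (widest at height 19 to 27). Origin: centre of the foot's underside; z up. Round, any yaw; about 18 g. The other knob is identical (sizes in mm).
- handle_a: a loose carved pale-wood knife handle lying flat on the bench: 100 long (x) x 24 wide (y) x 20 high (z), edges rounded, ends slightly slimmer, brass collar at the +x end. Origin: its centre, 10 above the bench; about 34 g. x points within 0.6 rad of the world's x. The other handle is identical (sizes in mm).
- handle_b: a loose carved pale-wood knife handle lying flat on the bench: 100 long (x) x 24 wide (y) x 20 high (z), edges rounded, ends slightly slimmer, brass collar at the +x end. Origin: its centre, 10 above the bench; about 34 g. x points within 0.6 rad of the world's x. The other handle is identical (sizes in mm).
- ring_a: a loose turned pale-wood ring lying flat: 48 outside diameter, 24 hole, 16 high. Origin: its centre, 8 above the bench; z is its axis; about 18 g (sizes in mm).
- tray_knobs: one of three identical fixed wooden trays, grey inside; a sample knob is glued on the dark metal ledge at its far (+x) end. Origin: under the compartment's centre, at bench level. Compartment inside x -66..66, y -70..70, floor 6 above the bench; walls 6 thick, tops at 30; ledge x 66..112, top at 30; sample near x 88, up to 34 taller. Yaw within 0.12 rad (sizes in mm).
- tray_handles: one of three identical fixed wooden trays, grey inside; a sample handle (lying along y) is glued on the dark metal ledge at its far (+x) end. Origin: under the compartment's centre, at bench level. Compartment inside x -66..66, y -70..70, floor 6 above the bench; walls 6 thick, tops at 30; ledge x 66..112, top at 30; sample near x 88, up to 34 taller. Yaw within 0.12 rad (sizes in mm).
- tray_rings: one of three identical fixed wooden trays, grey inside; a sample ring is glued on the dark metal ledge at its far (+x) end. Origin: under the compartment's centre, at bench level. Compartment inside x -66..66, y -70..70, floor 6 above the bench; walls 6 thick, tops at 30; ledge x 66..112, top at 30; sample near x 88, up to 34 taller. Yaw within 0.12 rad (sizes in mm).
- glue: yellow glue bottle, 56 across, 150 high, standing on the bench to the robot's right; leave it alone. Origin: centre of its underside (sizes in mm).
- mallet: wooden mallet lying on the bench to the robot's left; head 110 x 70 x 60 high, handle 190 long and 26 thick towards -x; leave it alone. Origin: under the centre of the head (sizes in mm).
There are look-alikes about, which are no part of the job. What is shaped like the tray_handles but green or turquoise is not meant.

How it is judged:
At the end, for the whole second after the job is handed in: Each piece is in the compartment of its kind's tray, its origin within about 5 mm of its height when lying on the tray floor (none stacked or propped up); knobs upright within 0.15 rad, handles level within 0.12 rad, ring flat; all released and at rest (x of knob_a in the frame of tray_knobs between -0.062 and 0.062 m and y of knob_a in the frame of tray_knobs between -0.066 and 0.066 m and z of knob_a in the frame of tray_knobs between 0.002 and 0.011 m and angle between each of knob_a, knob_b's own z axis and vertical below 0.15 rad and linear speed of each of knob_a, knob_b, handle_a, handle_b, ring_a below 0.02 m/s and angular speed of each of knob_a, knob_b, handle_a, handle_b, ring_a below 0.3 rad/s and x of knob_b in the frame of tray_knobs between -0.062 and 0.062 m and y of knob_b in the frame of tray_knobs between -0.066 and 0.066 m and z of knob_b in the frame of tray_knobs between 0.002 and 0.011 m and x of handle_a in the frame of tray_handles between -0.062 and 0.062 m and y of handle_a in the frame of tray_handles between -0.066 and 0.066 m and z of handle_a in the frame of tray_handles between 0.012 and 0.023 m and angle between handle_a's own x axis and vertical between 1.45 and 1.69 rad and x of handle_b in the frame of tray_handles between -0.062 and 0.062 m and y of handle_b in the frame of tray_handles between -0.066 and 0.066 m and z of handle_b in the frame of tray_handles between 0.012 and 0.023 m and angle between handle_b's own x axis and vertical between 1.45 and 1.69 rad and x of ring_a in the frame of tray_rings between -0.062 and 0.062 m and y of ring_a in the frame of tray_rings between -0.066 and 0.066 m and z of ring_a in the frame of tray_rings between 0.01 and 0.019 m); the robot touches nothing.
It fails at once if a piece is dropped: it is in the air, more than about 6 cm above the bench, with no finger touching it ((height (world z) of knob_a above 0.065 m and contact force between knob_a and the fingers below 0.01 N) or (height (world z) of knob_b above 0.065 m and contact force between knob_b and the fingers below 0.01 N) or (height (world z) of handle_a above 0.065 m and contact force between handle_a and the fingers below 0.01 N) or (height (world z) of handle_b above 0.065 m and contact force between handle_b and the fingers below 0.01 N) or (height (world z) of ring_a above 0.065 m and contact force between ring_a and the fingers below 0.01 N)).
It fails at once if the glue is disturbed (moved more than 20 mm) (distance of glue from where it was at the start of the episode above 0.02 m).
It fails at once if the mallet is disturbed (moved more than 20 mm) (distance of mallet from where it was at the start of the episode above 0.02 m).
It also fails if it takes over 125 s, if anything falls off the work surface, if the arm or the gripper's body presses on something with over 40 N, if the wrist force passes 120 N, or if a joint passes its speed limit or range.

## Robot

A 6-joint arm with a two-finger parallel gripper is mounted at the origin on the work surface. World frame = base frame: x ahead of the robot, y to its left, z up, the work surface at z = 0. Lengths are in m, angles in rad, forces in N, time in s.
With the tool pointing down it reaches from about 0.375 to 0.9 m from the base axis. Payload 3.1 kg.
Tool frame: the origin (TCP) lies between the finger pads; the fingertips stand robot.finger_overhang ahead of it and the grasp point (between the pads) lies 3 mm ahead of it (robot.finger_overhang is the distance from the TCP to the fingertips, in m); z points along the fingers, y is the line along which they close (so a half turn about z gives the same grasp; the last joint's range is limited). The gripper opens to 87 mm and grips with 3 to 60 N. Pads are 19 mm wide; open, the fingers measure 117 mm over their backs; the gripper's body (75 mm by 190 mm) begins 51 mm behind the grasp point.
Start: joints at [-1.48, 0.527, 1.433, -0, 1.181, -0.178], TCP at [0.167, -0.602, 0.245] pointing down, gripper open.
Joint ranges: [-3.08, 3.08], [-0.75, 2.2], [0.22, 2.44], [-1.43, 4.57], [0, 2.65], [-2.85, 2.85]. Speed limits (rad/s): [2.79, 2.79, 3.14, 3.14, 3.14, 3.14].

## Interface

Orientations are given as a unit quaternion [x, y, z, w].
In Python, from rig import get_obs, vision, hand_in, nets, robot gives the robot as it stands.
- The arm moves only by the tool apply_moves, never from a script. Its argument "series" is a list of rows, each an object with "offset": the shift along the world's x, y, z in cm, a list of three; "rot": the turn, a rotation vector about the world's x, y, z in degrees, a list of three. A call has 1 to 20 rows; each row is the pose to reach, as a shift and turn from the pose commanded when the call began; what a row does not reach only later rows make up. A row lasts 1/10 s, in which the tool goes at most 50 mm and 8.59 degrees, less where a joint would pass 70% of its speed; a pose out of reach is approached as far as the arm can. A call with a gripper value outside its range is refused whole. "hand" is the opening, from 0 (shut) to 1 (fully open), set as the call begins (left out, the last holds). The fingers move at their own pace and stop on an object; "newtons" is the grip in N (left out, the last holds). Time passes only in rows, so rows that repeat a pose let the fingers close. It gives the time, the measured TCP pose, the force, the opening and the grip force at its end, in the units of the state.
- get_obs(): the state, without advancing time (a new reading comes with each control period).
- vision.camera(name): name is "side" or "top"; returns the picture (384x512x3 uint8, red, green, blue); there is no depth.
- vision.calibration(name): a dict with "K" (3x3 intrinsics, pixels), "R" (3x3) and "t" (3): a world point X has camera coordinates R X + t. Camera axes: x right, y down, z forward; pixel columns grow to the right and rows downward; lengths in m; the calibration is good to about 2 mm. A picture is of the moment at which its call begins. calibration takes no time and is no camera call.
- hand_in(): hands the job in; it is judged then, once.
Trained networks look in the newest picture that a camera, given by its name, has taken for a name from the list of things; names that differ only in an ending like _2 or _b are one class to them, and where a whole thing is asked for, a point or a joint stands for the part that bears it (a point fixed in the world has none). Each returns a list of dicts, best first, with "conf" (0 to 1); they miss things now and then, are a little off and sometimes report something else, mostly with a low value. They report only what shows in the picture. A call takes as long as a camera call. They do not tell look-alikes from the thing itself.
- nets.search_frame(camera, query): "centre" ([x, y, z] in m, in world coordinates, good to about 4 mm: the middle of the surface that is visible of it).
- nets.spot_point(camera, query): "centre" ([x, y, z] in m, in world coordinates, good to about 4 mm: a listed point, or the origin of a listed thing).
The state is a dict: "time": time; "q": joint angles; "joint_velocities": joint speeds; "joint_torque": joint torques, N m; "position": TCP position; "tool_rot": TCP orientation; "ft_force": force on the tool from outside, world axes, zero at the start; "moment": the same for the moment, N m; "grip_width": finger opening in m; "grip_force": force on a finger pad.
Only numpy, scipy, OpenCV 4.12 (cv2) and the standard library are available. Lean on these libraries where they do the work, as an engineer would, in place of code of your own. Each camera call takes 0.05 s, during which the arm holds its last target. There are 200 camera calls.

## Working session

There is one attempt and no reset: what is moved stays moved. The work goes in short steps, Python scripts to look and compute and a tool call to move; the robot and the scene stay as the last step left them, time stands still between calls to the robot, and variables do not carry over. Pictures are saved under pics/ and viewed, at most 14 in all, crops included, and the job is handed in when it is done.

Besides the shell and the picture viewer there is one more tool, called by a JSON object that holds its "api" and its "payload", one argument or row to a line. apply_moves: Moves the arm, as the interface text tells. Its arguments: {"type":"object","properties":{"series":{"type":"array"},"hand":{"type":"number"},"newtons":{"type":"number"}},"required":["series"]}

```bash
mkdir -p pics; ls; python3 - <<'E'
from rig import get_obs, vision, nets, robot
import cv2
print(robot.finger_overhang, get_obs()['tool_rot'], get_obs()['position'])
for c in ('side','top'):
    im=vision.camera(c); cv2.imwrite(f'pics/{c}0.png',cv2.resize(im[:,:,::-1],(768,576)))
    k=vision.calibration(c); print(c,k['K'].tolist(),(-k['R'].T@k['t']).round(3),k['R'].round(3).tolist())
    for q in ('knob_a','handle_a','ring_a','tray_knobs','tray_handles','tray_rings','glue','mallet'):
        print(q,[( [round(float(x),3) for x in d['centre']],round(d['conf'],2)) for d in nets.spot_point(c,q)])
E
```

```text
pics
0.022 [ 9.90910520e-01  1.34518256e-01  4.76385537e-05 -1.08508974e-03] [ 0.16657072 -0.6016793   0.2435705 ]
side [[417.423784716539, 0.0, 252.8917860895407], [0.0, 417.423784716539, 190.8243058152925], [0.0, 0.0, 1.0]] [ 0.284 -1.243  0.743] [[0.995, -0.094, 0.024], [-0.026, -0.503, -0.864], [0.094, 0.859, -0.503]]
knob_a [([0.432, -0.261, 0.001], 0.66), ([0.417, 0.128, -0.001], 0.45)]
handle_a [([0.356, 0.26, 0.009], 0.7), ([0.413, -0.131, 0.007], 0.49)]
ring_a [([0.437, -0.0, 0.01], 0.46)]
tray_knobs [([0.604, -0.002, -0.003], 0.95)]
tray_handles [([0.554, -0.624, -0.003], 0.82), ([0.185, -0.3, -0.002], 0.68), ([0.629, -0.199, 0.005], 0.62)]
tray_rings [([0.621, 0.199, 0.0], 0.83)]
glue [([0.443, -0.452, -0.004], 0.95)]
mallet [([0.527, 0.479, -0.004], 0.86)]
top [[398.7700453861485, 0.0, 254.77589323973444], [0.0, 398.7700453861485, 186.89978457274972], [0.0, 0.0, 1.0]] [ 0.147 -0.063  1.375] [[0.026, -1.0, -0.002], [-0.981, -0.025, -0.195], [0.195, 0.007, -0.981]]
knob_a [([0.419, 0.127, 0.002], 0.63), ([0.427, -0.26, -0.0], 0.55)]
handle_a [([0.411, -0.132, 0.007], 0.51), ([0.356, 0.267, 0.011], 0.48)]
ring_a [([0.435, -0.008, 0.012], 0.65)]
tray_knobs [([0.599, 0.005, -0.0], 0.72), ([0.45, -0.456, -0.002], 0.33)]
tray_handles [([0.557, -0.625, 0.004], 0.96), ([0.627, -0.197, 0.0], 0.91), ([0.184, -0.299, 0.0], 0.89)]
tray_rings [([0.626, 0.197, 0.002], 0.66)]
glue [([0.447, -0.454, -0.0], 0.36)]
mallet [([0.529, 0.476, 0.001], 0.8)]
```

View pics/side0.png

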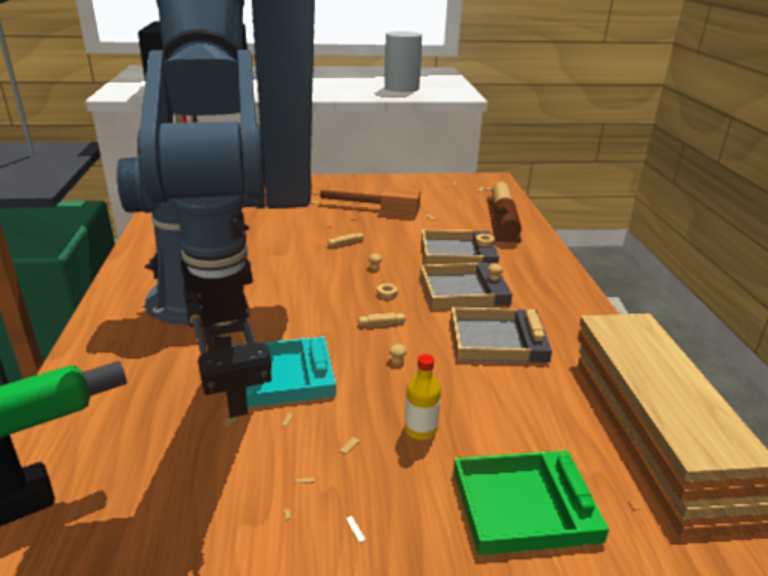

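View pics/top0.png

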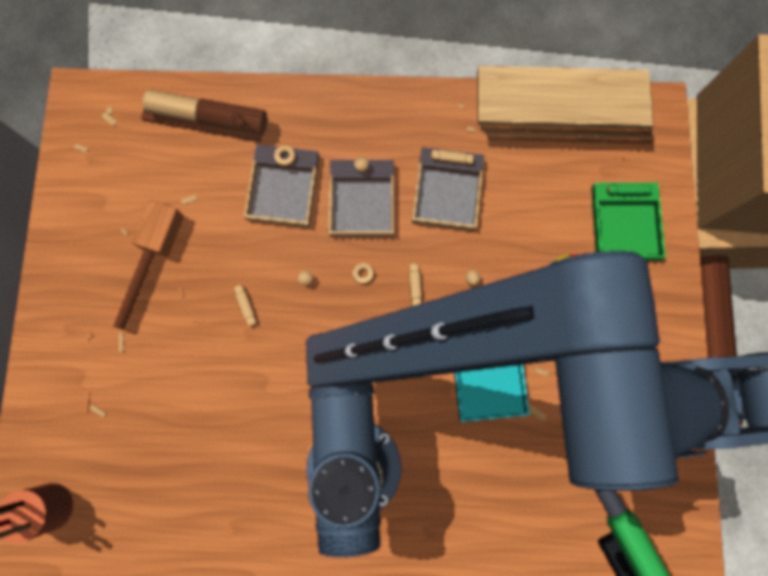

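The top view shows the handle tray at (450,190), the knob tray at (362,200) and the ring tray at (283,188). The pieces are knobs at (306,279) and (473,278), handles at (246,305) and (416,284), and a ring at (363,273). There are three tray_handles candidates: wooden (450,190), turquoise (492,392) and green (628,222). The wooden one with a grey inside and a dark ledge fits; I'll confirm it in a crop while measuring.

```bash
cat > h.py <<'E'
import numpy as np, cv2
from rig import get_obs, vision, nets, robot
C={c:vision.calibration(c) for c in('side','top')}
def proj(c,X):
    k=C[c]; p=k['K']@(k['R']@np.array(X)+k['t']); return p[:2]/p[2]
def onplane(c,px,z):
    k=C[c]; d=k['R'].T@np.linalg.solve(k['K'],[px[0],px[1],1]); o=-k['R'].T@k['t']
    return o+d*(z-o[2])/d[2]
def tri(ps,pt):
    P=[C[c]['K']@np.c_[C[c]['R'],C[c]['t']] for c in('side','top')]
    X=cv2.triangulatePoints(P[0],P[1],np.array(ps,float),np.array(pt,float)).ravel(); return X[:3]/X[3]
def blob(im,px,pred,r=26):
    x0,y0=[int(round(v))-r for v in px]
    x0=max(x0,0);y0=max(y0,0)
    m=pred(im[y0:y0+2*r,x0:x0+2*r].astype(int)).astype(np.uint8)
    n,l,s,c=cv2.connectedComponentsWithStats(m)
    if n<2: return None
    i=min((j for j in range(1,n) if s[j,4]>15),key=lambda j:np.hypot(*(c[j]-r)),default=None)
    if i is None: return None
    ys,xs=np.where(l==i); return np.c_[xs+x0,ys+y0].astype(np.float32)
pale=lambda a:(a[...,2]>0.52*a[...,0])&(a[...,0]>140)&(a[...,0]-a[...,2]>20)
grey=lambda a:(abs(a[...,0]-a[...,2])<25)&(a[...,0]>95)
E
python3 - <<'E'
from h import *
I={c:vision.camera(c) for c in C}
cv2.imwrite('pics/crop.png',cv2.resize(I['top'][85:225,150:340,::-1],None,fx=4.2,fy=4.2,interpolation=cv2.INTER_CUBIC))
P={'knobR':(.43,-.26,.017),'knobL':(.418,.128,.017),'hR':(.412,-.132,.01),'hL':(.356,.264,.01),'ring':(.436,-.004,.01)}
for n,X in P.items():
    cen={}
    for c in C:
        b=blob(I[c],proj(c,X),pale)
        if b is None: print(n,c,'none'); continue
        cen[c]=b.mean(0)
        print(n,c,len(b),proj(c,X).round(1),b.mean(0).round(1), I[c][int(b[:,1].mean()),int(b[:,0].mean())],'planes',[onplane(c,b.mean(0),z)[:2].round(3).tolist() for z in(.012,.018,.025)])
        if n[0]=='h':
            w=np.array([onplane(c,p,.015)[:2] for p in b],np.float32); print('  rect',cv2.minAreaRect(w), 'pca',np.degrees(np.arctan2(*cv2.PCACompute(w,mean=None)[1][0][::-1])).round(1))
    if len(cen)==2: print('  tri',tri(cen['side'],cen['top']).round(4))
for n,X in {'tk':(.602,.002,.006),'th':(.628,-.198,.006),'tr':(.624,.198,.006)}.items():
    for c in C:
        b=blob(I[c],proj(c,X),grey,35)
        if b is None: print(n,c,'none');continue
        w=np.array([onplane(c,p,.006)[:2] for p in b],np.float32)
        print(n,c,len(b),cv2.minAreaRect(w))
E
```

```text
knobR side none
knobR top 49 [314.3 184.6] [314.7 184.5] [217 177 123] planes [[0.432, -0.262], [0.43, -0.261], [0.429, -0.26]]
knobL side none
knobL top 39 [202.6 185.2] [203.  184.6] [217 176 122] planes [[0.421, 0.127], [0.42, 0.126], [0.419, 0.125]]
hR side none
hR top 145 [277.2 189.2] [276.5 190. ] [221 179 124] planes [[0.409, -0.129], [0.407, -0.129], [0.406, -0.129]]
  rect ((0.40849339962005615, -0.12909352779388428), (0.09225600212812424, 0.019662395119667053), 4.324975490570068) pca 3.6
hL side none
hL top 131 [162.7 202.1] [162.8 203. ] [224 181 126] planes [[0.353, 0.263], [0.352, 0.262], [0.351, 0.26]]
  rect ((0.351503849029541, 0.26247045397758484), (0.09073217958211899, 0.01838473603129387), 23.45599365234375) pca 24.2
ring side none
ring top 85 [240.8 181.5] [241.9 181.9] [126  76  47] planes [[0.434, -0.008], [0.433, -0.008], [0.432, -0.009]]
tk side 411 ((0.6031461954116821, 0.019050221890211105), (0.11881937831640244, 0.08796132355928421), 2.0953562259674072)
tk top 1137 ((0.6024395227432251, 0.002414390444755554), (0.11643107235431671, 0.13261741399765015), 1.457961916923523)
th side 665 ((0.6310735940933228, -0.18740040063858032), (0.09519606828689575, 0.12259910255670547), 84.50896453857422)
th top 1169 ((0.6299508213996887, -0.20307372510433197), (0.13494940102100372, 0.12021739035844803), 84.0345687866211)
tr side 275 ((0.628978431224823, 0.21592481434345245), (0.07963891327381134, 0.1218220666050911), 87.31546783447266)
tr top 1099 ((0.6276722550392151, 0.19439056515693665), (0.12643489241600037, 0.12018433213233948), 84.64153289794922)
```

View pics/crop.png

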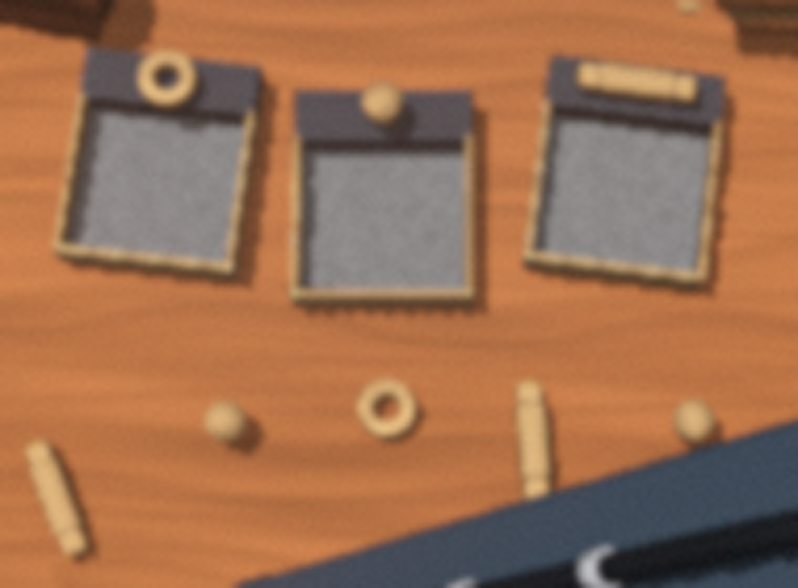

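The crop confirms it. The tray at crop (625,190) is wooden and grey inside, with a dark ledge and a handle sample. The middle tray has the knob and the left one has the ring. Next I'll measure the second view for heights.

```bash
python3 - <<'E'
from h import *
I=vision.camera('side'); T=vision.camera('top')
sp=lambda a:(a[...,2]>0.42*a[...,0])&(a[...,1]>0.68*a[...,0])&(a[...,0]>110)
P={'knobR':(.43,-.26,.019),'knobL':(.419,.126,.019),'hR':(.408,-.129,.012),'hL':(.353,.262,.012),'ring':(.434,-.008,.012)}
for n,X in P.items():
    p=proj('side',X); u,v=p.round().astype(int)
    print(n,p.round(1),I[v,u],I[v+14,u])
    b=blob(I,p,sp,22); t=blob(T,proj('top',X),pale)
    if b is None: continue
    print(len(b),b.mean(0).round(1),'tri',tri(b.mean(0),t.mean(0)).round(4), 'rows z',b[:,1].min(),b[:,1].max(), 'plane .012',onplane('side',b.mean(0),.012).round(3))
    if n[0]=='h':
        w=np.array([onplane('side',q,.012)[:2] for q in b],np.float32);print(cv2.minAreaRect(w))
E
```

```text
knobR [265.  234.7] [189 147  85] [214 131  61]
93 [264.7 234.5] tri [ 0.4294 -0.2611  0.0205] rows z 229.0 241.0 plane .012 [ 0.431 -0.25   0.012]
knobL [249.7 173.3] [169 130  75] [210 127  57]
38 [249.7 171.6] tri [0.4185 0.1254 0.0262] rows z 169.0 174.0 plane .012 [0.421 0.153 0.012]
hR [253.2 212.4] [207 163  97] [202 121  57]
160 [253.3 211.8] tri [ 0.4083 -0.1291  0.0143] rows z 209.0 216.0 plane .012 [ 0.409 -0.126  0.012]
((0.41009005904197693, -0.12586942315101624), (0.09557998180389404, 0.03741242364048958), 6.3950910568237305)
hL [230.2 159.3] [185 143  84] [208 125  58]
82 [229.5 158.7] tri [0.3511 0.2622 0.0149] rows z 156.0 163.0 plane .012 [0.35  0.268 0.012]
((0.34917324781417847, 0.2677900791168213), (0.10090552270412445, 0.03577062487602234), 26.998592376708984)
ring [257.4 193. ] [139 104  61] [209 125  56]
96 [257.7 193.3] tri [ 0.4348 -0.0076  0.0104] rows z 189.0 198.0 plane .012 [ 0.435 -0.01   0.012]
```

Both views agree on the heights: knob heads at about 20–26 mm, handles at about 14 mm and the ring at about 10 mm. First I'll go above the right knob.

{"api": "apply_moves", "payload": {
  "series": [
    {"offset": [26.3, 34.1, 0], "rot": [0, 0, -15.5]},
    {"offset": [26.3, 34.1, 0], "rot": [0, 0, -15.5]},
    {"offset": [26.3, 34.1, 0], "rot": [0, 0, -15.5]},
    {"offset": [26.3, 34.1, 0], "rot": [0, 0, -15.5]},
    {"offset": [26.3, 34.1, 0], "rot": [0, 0, -15.5]},
    {"offset": [26.3, 34.1, 0], "rot": [0, 0, -15.5]},
    {"offset": [26.3, 34.1, 0], "rot": [0, 0, -15.5]},
    {"offset": [26.3, 34.1, 0], "rot": [0, 0, -15.5]},
    {"offset": [26.3, 34.1, 0], "rot": [0, 0, -15.5]},
    {"offset": [26.3, 34.1, 0], "rot": [0, 0, -15.5]},
    {"offset": [26.3, 34.1, -4], "rot": [0, 0, -15.5]},
    {"offset": [26.3, 34.1, -8], "rot": [0, 0, -15.5]},
    {"offset": [26.3, 34.1, -12], "rot": [0, 0, -15.5]},
    {"offset": [26.3, 34.1, -14], "rot": [0, 0, -15.5]},
    {"offset": [26.3, 34.1, -14], "rot": [0, 0, -15.5]},
    {"offset": [26.3, 34.1, -14], "rot": [0, 0, -15.5]},
    {"offset": [26.3, 34.1, -14], "rot": [0, 0, -15.5]}
  ],
  "hand": 1,
  "newtons": 10
}}

```text
time: 2.8
position: [0.4303, -0.2626, 0.1059]
tool_rot: [1.0, -0.001, 0.001, 0.001]
ft_force: [0.0, 0.0, 0.4]
grip_width: 0.087
grip_force: 0.0
```

{"api": "apply_moves", "payload": {
  "series": [
    {"offset": [0, 0.1, -3], "rot": [0, 0, 0]},
    {"offset": [0, 0.1, -5.5], "rot": [0, 0, 0]},
    {"offset": [0, 0.1, -7.3], "rot": [0, 0, 0]},
    {"offset": [0, 0.1, -8], "rot": [0, 0, 0]},
    {"offset": [0, 0.1, -8], "rot": [0, 0, 0]},
    {"offset": [0, 0.1, -8], "rot": [0, 0, 0]}
  ]
}}

```text
time: 3.4
position: [0.4303, -0.2611, 0.0257]
tool_rot: [1.0, -0.0, 0.001, 0.001]
ft_force: [0.4, -0.2, -1.0]
grip_width: 0.087
grip_force: 0.0
```

{"api": "apply_moves", "payload": {
  "series": [
    {"offset": [0, 0, 0], "rot": [0, 0, 0]},
    {"offset": [0, 0, 0], "rot": [0, 0, 0]},
    {"offset": [0, 0, 0], "rot": [0, 0, 0]},
    {"offset": [0, 0, 0], "rot": [0, 0, 0]},
    {"offset": [0, 0, 0], "rot": [0, 0, 0]},
    {"offset": [0, 0, 0], "rot": [0, 0, 0]},
    {"offset": [0, 0, 0], "rot": [0, 0, 0]},
    {"offset": [0, 0, 0], "rot": [0, 0, 0]}
  ],
  "hand": 0,
  "newtons": 10
}}

```text
time: 4.2
position: [0.4296, -0.2603, 0.0245]
tool_rot: [1.0, -0.0, -0.0, -0.0]
ft_force: [-0.4, -0.4, 1.0]
grip_width: 0.0326
grip_force: 10.0
```

{"api": "apply_moves", "payload": {
  "series": [
    {"offset": [0, 0, 2], "rot": [0, 0, 0]},
    {"offset": [0, 0, 6], "rot": [0, 0, 0]},
    {"offset": [0, 0, 10], "rot": [0, 0, 0]},
    {"offset": [3, 4, 10], "rot": [0, 0, 0]},
    {"offset": [5.7, 7.5, 10], "rot": [0, 0, 0]},
    {"offset": [8.4, 11, 10], "rot": [0, 0, 0]},
    {"offset": [11.1, 14.5, 10], "rot": [0, 0, 0]},
    {"offset": [13.8, 18, 10], "rot": [0, 0, 0]},
    {"offset": [16.5, 21.5, 10], "rot": [0, 0, 0]},
    {"offset": [19, 24.7, 10], "rot": [0, 0, 0]},
    {"offset": [20.1, 26.2, 10], "rot": [0, 0, 0]},
    {"offset": [20.1, 26.2, 10], "rot": [0, 0, 0]},
    {"offset": [20.1, 26.2, 7], "rot": [0, 0, 0]},
    {"offset": [20.1, 26.2, 4], "rot": [0, 0, 0]},
    {"offset": [20.1, 26.2, 2], "rot": [0, 0, 0]},
    {"offset": [20.1, 26.2, 1], "rot": [0, 0, 0]},
    {"offset": [20.1, 26.2, 1], "rot": [0, 0, 0]},
    {"offset": [20.1, 26.2, 1], "rot": [0, 0, 0]},
    {"offset": [20.1, 26.2, 1], "rot": [0, 0, 0]}
  ]
}}

```text
time: 6.1
position: [0.6315, 0.0011, 0.0359]
tool_rot: [1.0, -0.001, 0.001, 0.0]
ft_force: [0.3, 0.3, 0.2]
grip_width: 0.0328
grip_force: 10.0
```

{"api": "apply_moves", "payload": {
  "series": [
    {"offset": [0, 0, -0.2], "rot": [0, 0, 0]},
    {"offset": [0, 0, -0.3], "rot": [0, 0, 0]},
    {"offset": [0, 0, -0.4], "rot": [0, 0, 0]},
    {"offset": [0, 0, -0.4], "rot": [0, 0, 0]},
    {"offset": [0, 0, -0.4], "rot": [0, 0, 0]}
  ]
}}

```text
time: 6.6
position: [0.6306, 0.0017, 0.0305]
tool_rot: [1.0, -0.0, -0.0, 0.0]
ft_force: [0.4, 0.4, 0.2]
grip_width: 0.0324
grip_force: 10.0
```

```bash
python3 - <<'E'
from h import *
cv2.imwrite('pics/k1.png',cv2.resize(vision.camera('side')[140:250,220:380,::-1],None,fx=5,fy=5,interpolation=cv2.INTER_CUBIC))
o=get_obs();print(o['position'],o['ft_force'])
E
```

```text
[0.63059568 0.00170032 0.0305155 ] [-0.6259556  -0.77531231  0.38475343]
```

View pics/k1.png

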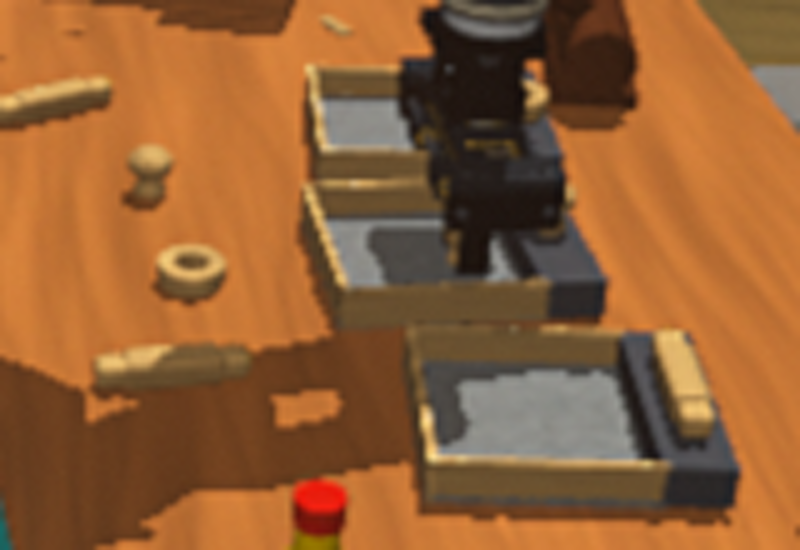

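The view shows the gripper inside the middle (knob) tray, with its finger at (470,255) near the ledge side. I'll lower the last bit, release and retreat.

{"api": "apply_moves", "payload": {
  "series": [
    {"offset": [0, 0, -0.1], "rot": [0, 0, 0]},
    {"offset": [0, 0, -0.1], "rot": [0, 0, 0]}
  ]
}}

```text
time: 6.85
position: [0.6307, 0.0017, 0.0305]
tool_rot: [1.0, -0.0, 0.0, 0.0]
ft_force: [-1.6, 0.1, 5.4]
grip_width: 0.0327
grip_force: 9.8
```

{"api": "apply_moves", "payload": {
  "series": [
    {"offset": [0, 0, 0], "rot": [0, 0, 0]},
    {"offset": [0, 0, 0], "rot": [0, 0, 0]},
    {"offset": [0, 0, 0], "rot": [0, 0, 0]},
    {"offset": [0, 0, 0], "rot": [0, 0, 0]},
    {"offset": [0, 0, 2], "rot": [0, 0, 0]},
    {"offset": [0, 0, 5], "rot": [0, 0, 0]},
    {"offset": [0, 0, 9], "rot": [0, 0, 0]},
    {"offset": [-4, 2.4, 9], "rot": [0, 0, 0]},
    {"offset": [-8, 4.8, 9], "rot": [0, 0, 0]},
    {"offset": [-12, 7.2, 9], "rot": [0, 0, 0]},
    {"offset": [-16, 9.5, 9], "rot": [0, 0, 0]},
    {"offset": [-20, 11.5, 9], "rot": [0, 0, 0]},
    {"offset": [-21.1, 12.4, 9], "rot": [0, 0, 0]},
    {"offset": [-21.1, 12.4, 9], "rot": [0, 0, 0]},
    {"offset": [-21.1, 12.4, 9], "rot": [0, 0, 0]}
  ],
  "hand": 0.75
}}

```text
time: 8.35
position: [0.422, 0.1256, 0.1198]
tool_rot: [1.0, -0.0, 0.002, 0.0]
ft_force: [0.6, -1.0, 0.1]
grip_width: 0.0651
grip_force: 0.0
```

{"api": "apply_moves", "payload": {
  "series": [
    {"offset": [0, 0, -3], "rot": [0, 0, 0]},
    {"offset": [0, 0, -6.5], "rot": [0, 0, 0]},
    {"offset": [0, 0, -8.6], "rot": [0, 0, 0]},
    {"offset": [0, 0, -9.4], "rot": [0, 0, 0]},
    {"offset": [0, 0, -9.4], "rot": [0, 0, 0]},
    {"offset": [0, 0, -9.4], "rot": [0, 0, 0]}
  ]
}}

```text
time: 8.95
position: [0.421, 0.1253, 0.0258]
tool_rot: [1.0, -0.001, 0.001, -0.0]
ft_force: [-0.7, 0.3, -0.5]
grip_width: 0.0655
grip_force: 0.0
```

{"api": "apply_moves", "payload": {
  "series": [
    {"offset": [0, 0, 0], "rot": [0, 0, 0]},
    {"offset": [0, 0, 0], "rot": [0, 0, 0]},
    {"offset": [0, 0, 0], "rot": [0, 0, 0]},
    {"offset": [0, 0, 0], "rot": [0, 0, 0]},
    {"offset": [0, 0, 0], "rot": [0, 0, 0]},
    {"offset": [0, 0, 0], "rot": [0, 0, 0]}
  ],
  "hand": 0
}}

```text
time: 9.55
position: [0.4197, 0.1257, 0.0258]
tool_rot: [1.0, -0.0, 0.0, -0.0]
ft_force: [0.7, 0.7, 2.7]
grip_width: 0.0331
grip_force: 9.9
```

{"api": "apply_moves", "payload": {
  "series": [
    {"offset": [0, 0, 2], "rot": [0, 0, 0]},
    {"offset": [0, 0, 6], "rot": [0, 0, 0]},
    {"offset": [0, 0, 10], "rot": [0, 0, 0]},
    {"offset": [3, -2.5, 10], "rot": [0, 0, 0]},
    {"offset": [6.5, -5.4, 10], "rot": [0, 0, 0]},
    {"offset": [10, -8.3, 10], "rot": [0, 0, 0]},
    {"offset": [13, -10.8, 10], "rot": [0, 0, 0]},
    {"offset": [15.1, -12.4, 10], "rot": [0, 0, 0]},
    {"offset": [15.1, -12.4, 10], "rot": [0, 0, 0]},
    {"offset": [15.1, -12.4, 7], "rot": [0, 0, 0]},
    {"offset": [15.1, -12.4, 4], "rot": [0, 0, 0]},
    {"offset": [15.1, -12.4, 2], "rot": [0, 0, 0]},
    {"offset": [15.1, -12.4, 1], "rot": [0, 0, 0]},
    {"offset": [15.1, -12.4, 1], "rot": [0, 0, 0]},
    {"offset": [15.1, -12.4, 0.8], "rot": [0, 0, 0]},
    {"offset": [15.1, -12.4, 0.6], "rot": [0, 0, 0]},
    {"offset": [15.1, -12.4, 0.5], "rot": [0, 0, 0]},
    {"offset": [15.1, -12.4, 0.5], "rot": [0, 0, 0]}
  ]
}}

```text
time: 11.35
position: [0.5713, 0.0016, 0.0318]
tool_rot: [1.0, -0.0, 0.001, 0.0]
ft_force: [-0.7, 0.7, 4.1]
grip_width: 0.0329
grip_force: 9.9
```

{"api": "apply_moves", "payload": {
  "series": [
    {"offset": [0, 0, 0], "rot": [0, 0, 0]},
    {"offset": [0, 0, 0], "rot": [0, 0, 0]},
    {"offset": [0, 0, 0], "rot": [0, 0, 0]},
    {"offset": [0, 0, 0], "rot": [0, 0, 0]},
    {"offset": [0, 0, 2], "rot": [0, 0, 0]},
    {"offset": [0, 0, 5], "rot": [0, 0, 0]},
    {"offset": [0, 0, 8], "rot": [0, 0, 0]},
    {"offset": [-4, -0.3, 8], "rot": [0, 0, 0]},
    {"offset": [-8, -0.6, 8], "rot": [0, 0, 0]},
    {"offset": [-12, -0.9, 8], "rot": [0, 0, 0]},
    {"offset": [-13.6, -1, 8], "rot": [0, 0, 0]},
    {"offset": [-13.6, -1, 8], "rot": [0, 0, 0]},
    {"offset": [-13.6, -1, 5], "rot": [0, 0, 0]},
    {"offset": [-13.6, -1, 2], "rot": [0, 0, 0]},
    {"offset": [-13.6, -1, 0.3], "rot": [0, 0, 0]},
    {"offset": [-13.6, -1, -0.5], "rot": [0, 0, 0]},
    {"offset": [-13.6, -1, -0.5], "rot": [0, 0, 0]},
    {"offset": [-13.6, -1, -0.5], "rot": [0, 0, 0]}
  ],
  "hand": 0.75
}}

```text
time: 13.15
position: [0.4356, -0.0085, 0.0258]
tool_rot: [1.0, -0.0, 0.001, 0.0]
ft_force: [0.2, -0.9, 0.0]
grip_width: 0.0654
grip_force: 0.0
```

```bash
python3 - <<'E'
from h import *
cv2.imwrite('pics/k2.png',cv2.resize(vision.camera('side')[140:250,220:380,::-1],None,fx=5,fy=5,interpolation=cv2.INTER_CUBIC))
o=get_obs();print(o['position'],o['ft_force'])
E
```

```text
[ 0.43557344 -0.00850979  0.02608652] [ 0.67528468 -0.13858389 -0.02347321]
```

View pics/k2.png

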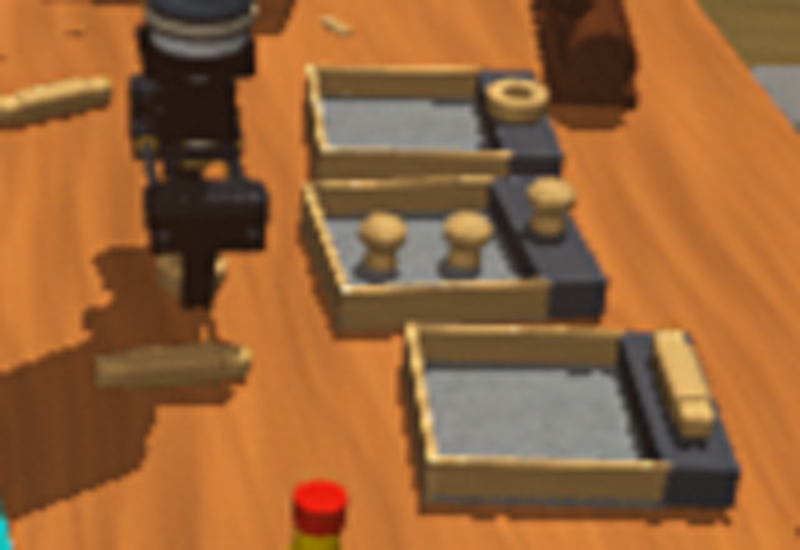

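Both knobs stand upright in the middle tray at (380,245) and (465,245), and the gripper straddles the ring at (190,275). Next I'll grip the ring.

{"api": "apply_moves", "payload": {
  "series": [
    {"offset": [0, 0, 0], "rot": [0, 0, 0]},
    {"offset": [0, 0, 0], "rot": [0, 0, 0]},
    {"offset": [0, 0, 0], "rot": [0, 0, 0]},
    {"offset": [0, 0, 0], "rot": [0, 0, 0]},
    {"offset": [0, 0, 0], "rot": [0, 0, 0]}
  ],
  "hand": 0
}}

```text
time: 13.7
position: [0.4349, -0.0084, 0.026]
tool_rot: [1.0, -0.0, 0.001, 0.0]
ft_force: [0.3, -0.3, 6.6]
grip_width: 0.0481
grip_force: 10.0
```

{"api": "apply_moves", "payload": {
  "series": [
    {"offset": [0, 0, 2], "rot": [0, 0, 0]},
    {"offset": [0, 0, 6], "rot": [0, 0, 0]},
    {"offset": [0, 0, 9], "rot": [0, 0, 0]},
    {"offset": [3, 3.2, 9], "rot": [0, 0, 0]},
    {"offset": [6, 6.4, 9], "rot": [0, 0, 0]},
    {"offset": [9, 9.6, 9], "rot": [0, 0, 0]},
    {"offset": [12, 12.9, 9], "rot": [0, 0, 0]},
    {"offset": [15, 16.1, 9], "rot": [0, 0, 0]},
    {"offset": [18, 19.3, 9], "rot": [0, 0, 0]},
    {"offset": [19, 20.4, 9], "rot": [0, 0, 0]},
    {"offset": [19, 20.4, 9], "rot": [0, 0, 0]},
    {"offset": [19, 20.4, 6], "rot": [0, 0, 0]},
    {"offset": [19, 20.4, 3], "rot": [0, 0, 0]},
    {"offset": [19, 20.4, 1.5], "rot": [0, 0, 0]},
    {"offset": [19, 20.4, 1], "rot": [0, 0, 0]},
    {"offset": [19, 20.4, 0.8], "rot": [0, 0, 0]},
    {"offset": [19, 20.4, 0.6], "rot": [0, 0, 0]},
    {"offset": [19, 20.4, 0.5], "rot": [0, 0, 0]},
    {"offset": [19, 20.4, 0.5], "rot": [0, 0, 0]}
  ]
}}

```text
time: 15.6
position: [0.6255, 0.1955, 0.0321]
tool_rot: [1.0, -0.0, 0.001, 0.0]
ft_force: [-0.1, -0.8, 4.0]
grip_width: 0.0476
grip_force: 10.0
```

{"api": "apply_moves", "payload": {
  "series": [
    {"offset": [0, 0, 0], "rot": [0, 0, 0]},
    {"offset": [0, 0, 0], "rot": [0, 0, 0]},
    {"offset": [0, 0, 0], "rot": [0, 0, 0]},
    {"offset": [0, 0, 0], "rot": [0, 0, 0]},
    {"offset": [0, 0, 2], "rot": [0, 0, 0]},
    {"offset": [0, 0, 5], "rot": [0, 0, 0]},
    {"offset": [0, 0, 9], "rot": [0, 0, 0]},
    {"offset": [-4, 1, 9], "rot": [0, 0, 4]},
    {"offset": [-8, 2, 9], "rot": [0, 0, 8]},
    {"offset": [-12, 3, 9], "rot": [0, 0, 12]},
    {"offset": [-16, 4, 9], "rot": [0, 0, 16]},
    {"offset": [-20, 5, 9], "rot": [0, 0, 20]},
    {"offset": [-24, 6, 9], "rot": [0, 0, 24]},
    {"offset": [-27.3, 6.6, 9], "rot": [0, 0, 24]},
    {"offset": [-27.3, 6.6, 9], "rot": [0, 0, 24]},
    {"offset": [-27.3, 6.6, 9], "rot": [0, 0, 24]},
    {"offset": [-27.3, 6.6, 9], "rot": [0, 0, 24]}
  ],
  "hand": 0.72
}}

```text
time: 17.3
position: [0.3536, 0.2621, 0.1208]
tool_rot: [0.978, 0.207, 0.001, -0.0]
ft_force: [0.1, 0.0, -1.1]
grip_width: 0.0623
grip_force: 0.0
```

{"api": "apply_moves", "payload": {
  "series": [
    {"offset": [0, 0, -3], "rot": [0, 0, 0]},
    {"offset": [0, 0, -6.5], "rot": [0, 0, 0]},
    {"offset": [0, 0, -8.8], "rot": [0, 0, 0]},
    {"offset": [0, 0, -9.6], "rot": [0, 0, 0]},
    {"offset": [0, 0, -9.6], "rot": [0, 0, 0]},
    {"offset": [0, 0, -9.6], "rot": [0, 0, 0]}
  ]
}}

```text
time: 17.9
position: [0.3529, 0.2617, 0.0247]
tool_rot: [0.978, 0.207, 0.001, -0.0]
ft_force: [-0.2, -1.1, 0.6]
grip_width: 0.0628
grip_force: 0.0
```

```bash
python3 - <<'E'
from h import *
cv2.imwrite('pics/h1.png',cv2.resize(vision.camera('side')[120:220,190:350,::-1],None,fx=5,fy=5,interpolation=cv2.INTER_CUBIC))
o=get_obs();print(o['position'],o['ft_force'])
E
```

```text
[0.35282404 0.26179091 0.02492277] [ 0.21428731 -0.37211264  0.29278093]
```

View pics/h1.png

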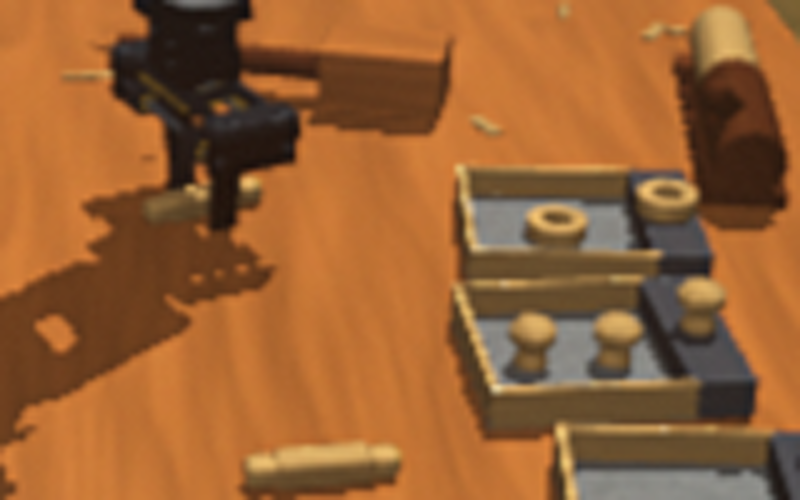

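The ring lies flat in the ring tray at (555,225), and handle L is between the fingers at (205,195). I'll grip it and carry it.

{"api": "apply_moves", "payload": {
  "series": [
    {"offset": [0, 0, 0], "rot": [0, 0, 0]},
    {"offset": [0, 0, 0], "rot": [0, 0, 0]},
    {"offset": [0, 0, 0], "rot": [0, 0, 0]},
    {"offset": [0, 0, 0], "rot": [0, 0, 0]},
    {"offset": [0, 0, 0], "rot": [0, 0, 0]},
    {"offset": [0, 0, 0], "rot": [0, 0, 0]}
  ],
  "hand": 0,
  "newtons": 15
}}

```text
time: 18.55
position: [0.3516, 0.2617, 0.0246]
tool_rot: [0.978, 0.208, 0.0, -0.0]
ft_force: [0.4, 0.3, 1.1]
grip_width: 0.0241
grip_force: 15.0
```

{"api": "apply_moves", "payload": {
  "series": [
    {"offset": [0, 0, 2], "rot": [0, 0, 0]},
    {"offset": [0, 0, 6], "rot": [0, 0, 0]},
    {"offset": [0, 0, 10], "rot": [0, 0, 0]},
    {"offset": [2, -3.1, 10], "rot": [0, 0, -3]},
    {"offset": [4.5, -7, 10], "rot": [0, 0, -6]},
    {"offset": [7, -10.9, 10], "rot": [0, 0, -9]},
    {"offset": [9.5, -14.8, 10], "rot": [0, 0, -12]},
    {"offset": [12, -18.7, 10], "rot": [0, 0, -15]},
    {"offset": [14.5, -22.6, 10], "rot": [0, 0, -18]},
    {"offset": [17, -26.5, 10], "rot": [0, 0, -21]},
    {"offset": [19.5, -30.4, 10], "rot": [0, 0, -24]},
    {"offset": [22, -34.3, 10], "rot": [0, 0, -27]},
    {"offset": [24.5, -38, 10], "rot": [0, 0, -30]},
    {"offset": [26.8, -41.5, 10], "rot": [0, 0, -30]},
    {"offset": [27.9, -43.3, 10], "rot": [0, 0, -30]},
    {"offset": [27.9, -43.3, 10], "rot": [0, 0, -30]},
    {"offset": [27.9, -43.3, 10], "rot": [0, 0, -30]},
    {"offset": [27.9, -43.3, 10], "rot": [0, 0, -30]}
  ]
}}

```text
time: 20.35
position: [0.6291, -0.1696, 0.124]
tool_rot: [0.999, -0.052, -0.001, -0.001]
ft_force: [-0.6, -0.5, -0.5]
grip_width: 0.024
grip_force: 15.0
```

```bash
python3 - <<'E'
from h import *
cv2.imwrite('pics/h2.png',cv2.resize(vision.camera('side')[140:250,220:380,::-1],None,fx=5,fy=5,interpolation=cv2.INTER_CUBIC))
o=get_obs();print(o['position'],o['ft_force'],o['grip_width'])
E
```

```text
[ 0.6293176  -0.16954326  0.12417412] [-0.10108154  0.37642184 -0.546336  ] 0.0239313693097139
```

View pics/h2.png

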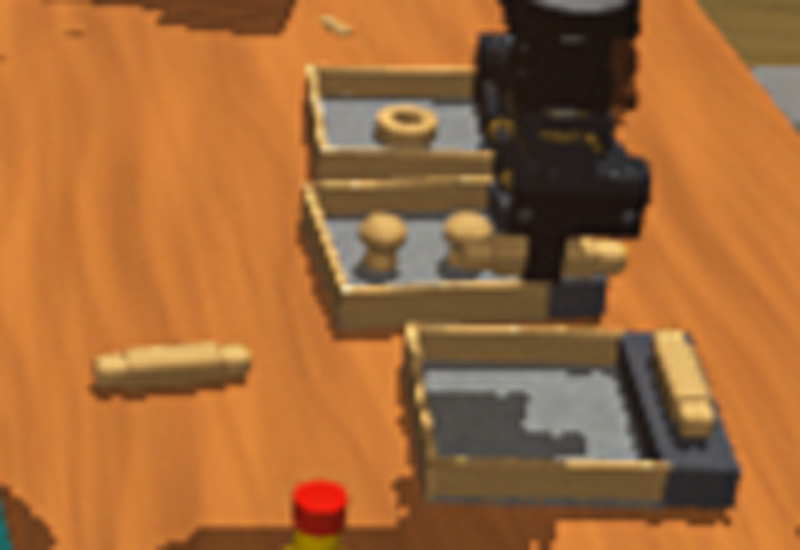

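The handle is held level and centred at (552,255), above the handle tray. I'll lower it.

{"api": "apply_moves", "payload": {
  "series": [
    {"offset": [0, 0, -3], "rot": [0, 0, 0]},
    {"offset": [0, 0, -6], "rot": [0, 0, 0]},
    {"offset": [0, 0, -8], "rot": [0, 0, 0]},
    {"offset": [0, 0, -8.8], "rot": [0, 0, 0]},
    {"offset": [0, 0, -9.1], "rot": [0, 0, 0]},
    {"offset": [0, 0, -9.3], "rot": [0, 0, 0]},
    {"offset": [0, 0, -9.4], "rot": [0, 0, 0]},
    {"offset": [0, 0, -9.4], "rot": [0, 0, 0]}
  ]
}}

```text
time: 21.2
position: [0.6312, -0.1716, 0.0315]
tool_rot: [0.999, -0.053, 0.001, 0.0]
ft_force: [-0.0, 0.5, -1.1]
grip_width: 0.0238
grip_force: 15.0
```

{"api": "apply_moves", "payload": {
  "series": [
    {"offset": [0, 0, -0.1], "rot": [0, 0, 0]},
    {"offset": [0, 0, -0.1], "rot": [0, 0, 0]}
  ]
}}

```text
time: 21.4
position: [0.6312, -0.1716, 0.0306]
tool_rot: [0.999, -0.053, 0.001, 0.0]
ft_force: [-0.2, 0.3, 3.9]
grip_width: 0.024
grip_force: 15.0
```

{"api": "apply_moves", "payload": {
  "series": [
    {"offset": [0, 0, 0], "rot": [0, 0, 0]},
    {"offset": [0, 0, 0], "rot": [0, 0, 0]},
    {"offset": [0, 0, 0], "rot": [0, 0, 0]},
    {"offset": [0, 0, 2], "rot": [0, 0, 0]},
    {"offset": [0, 0, 5], "rot": [0, 0, 0]},
    {"offset": [0, 0, 9], "rot": [0, 0, 0]},
    {"offset": [-4, 0.8, 9], "rot": [0, 0, 2]},
    {"offset": [-8, 1.6, 9], "rot": [0, 0, 4]},
    {"offset": [-12, 2.4, 9], "rot": [0, 0, 6]},
    {"offset": [-16, 3.2, 9], "rot": [0, 0, 8]},
    {"offset": [-20, 4, 9], "rot": [0, 0, 10]},
    {"offset": [-22.3, 4.2, 9], "rot": [0, 0, 10.5]},
    {"offset": [-22.3, 4.2, 9], "rot": [0, 0, 10.5]},
    {"offset": [-22.3, 4.2, 9], "rot": [0, 0, 10.5]}
  ],
  "hand": 0.42
}}

```text
time: 22.8
position: [0.4085, -0.13, 0.1198]
tool_rot: [0.999, 0.038, 0.001, 0.001]
ft_force: [1.2, -0.6, -0.4]
grip_width: 0.0367
grip_force: 0.0
```

{"api": "apply_moves", "payload": {
  "series": [
    {"offset": [0, 0, 0], "rot": [0, 0, 0]},
    {"offset": [0, 0, 0], "rot": [0, 0, 0]},
    {"offset": [0, 0, 0], "rot": [0, 0, 0]},
    {"offset": [0, 0, -3], "rot": [0, 0, 0]},
    {"offset": [0, 0, -6.5], "rot": [0, 0, 0]},
    {"offset": [0, 0, -8.8], "rot": [0, 0, 0]},
    {"offset": [0, 0, -9.5], "rot": [0, 0, 0]},
    {"offset": [0, 0, -9.5], "rot": [0, 0, 0]},
    {"offset": [0, 0, -9.5], "rot": [0, 0, 0]}
  ],
  "hand": 0.72
}}

```text
time: 23.7
position: [0.4081, -0.1296, 0.0248]
tool_rot: [0.999, 0.039, 0.0, 0.0]
ft_force: [0.2, -0.4, 0.6]
grip_width: 0.0626
grip_force: 0.0
```

{"api": "apply_moves", "payload": {
  "series": [
    {"offset": [0, 0, 0], "rot": [0, 0, 0]},
    {"offset": [0, 0, 0], "rot": [0, 0, 0]},
    {"offset": [0, 0, 0], "rot": [0, 0, 0]},
    {"offset": [0, 0, 0], "rot": [0, 0, 0]},
    {"offset": [0, 0, 0], "rot": [0, 0, 0]},
    {"offset": [0, 0, 0], "rot": [0, 0, 0]}
  ],
  "hand": 0
}}

```text
time: 24.3
position: [0.4077, -0.1294, 0.0246]
tool_rot: [0.999, 0.039, 0.0, 0.0]
ft_force: [-0.8, -0.5, 1.9]
grip_width: 0.0237
grip_force: 15.0
```

```bash
python3 - <<'E'
from h import *
cv2.imwrite('pics/h3.png',cv2.resize(vision.camera('side')[140:250,220:380,::-1],None,fx=5,fy=5,interpolation=cv2.INTER_CUBIC))
o=get_obs();print(o['position'],o['ft_force'],o['grip_width'])
E
```

```text
[ 0.40762524 -0.12937399  0.02462615] [-0.79196319 -0.21241036  1.89497889] 0.023698692937435203
```

View pics/h3.png

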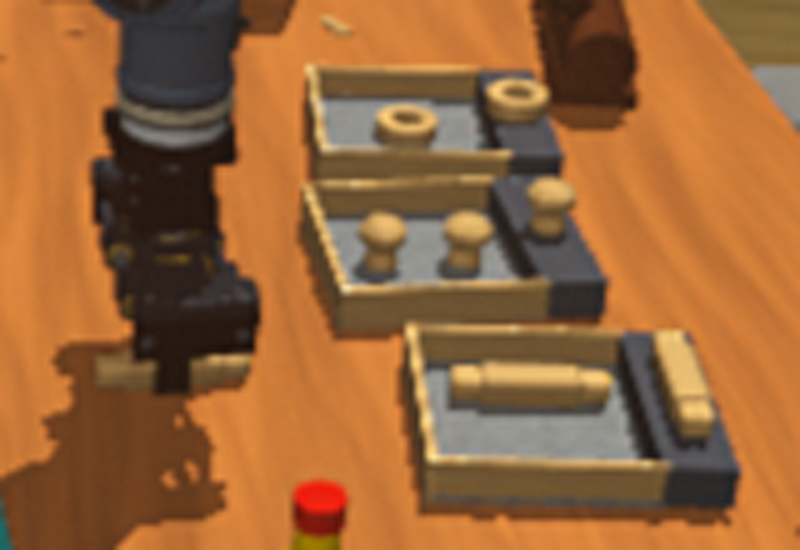

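The first handle lies flat in the tray at (530,385), and the second is gripped at (172,370). I'll carry it to the near half of the tray.

{"api": "apply_moves", "payload": {
  "series": [
    {"offset": [0, 0, 2], "rot": [0, 0, 0]},
    {"offset": [0, 0, 6], "rot": [0, 0, 0]},
    {"offset": [0, 0, 10], "rot": [0, 0, 0]},
    {"offset": [3, -1.4, 10], "rot": [0, 0, -2]},
    {"offset": [7, -3.2, 10], "rot": [0, 0, -4]},
    {"offset": [11, -5, 10], "rot": [0, 0, -6]},
    {"offset": [15, -6.8, 10], "rot": [0, 0, -8]},
    {"offset": [19, -8.6, 10], "rot": [0, 0, -10]},
    {"offset": [21.7, -9.8, 10], "rot": [0, 0, -10.5]},
    {"offset": [21.7, -9.8, 10], "rot": [0, 0, -10.5]},
    {"offset": [21.7, -9.8, 10], "rot": [0, 0, -10.5]},
    {"offset": [21.7, -9.8, 7], "rot": [0, 0, -10.5]},
    {"offset": [21.7, -9.8, 4], "rot": [0, 0, -10.5]},
    {"offset": [21.7, -9.8, 2], "rot": [0, 0, -10.5]},
    {"offset": [21.7, -9.8, 1.2], "rot": [0, 0, -10.5]},
    {"offset": [21.7, -9.8, 0.9], "rot": [0, 0, -10.5]},
    {"offset": [21.7, -9.8, 0.7], "rot": [0, 0, -10.5]},
    {"offset": [21.7, -9.8, 0.6], "rot": [0, 0, -10.5]},
    {"offset": [21.7, -9.8, 0.5], "rot": [0, 0, -10.5]},
    {"offset": [21.7, -9.8, 0.5], "rot": [0, 0, -10.5]}
  ]
}}

```text
time: 26.35
position: [0.6253, -0.2277, 0.0307]
tool_rot: [0.999, -0.053, 0.001, 0.0]
ft_force: [-0.2, 0.1, 1.3]
grip_width: 0.0236
grip_force: 15.0
```

{"api": "apply_moves", "payload": {
  "series": [
    {"offset": [0, 0, -0.1], "rot": [0, 0, 0]},
    {"offset": [0, 0, -0.1], "rot": [0, 0, 0]}
  ]
}}

```text
time: 26.55
position: [0.6253, -0.2277, 0.0307]
tool_rot: [0.999, -0.053, 0.001, 0.0]
ft_force: [-1.8, 1.2, 8.4]
grip_width: 0.0235
grip_force: 15.0
```

{"api": "apply_moves", "payload": {
  "series": [
    {"offset": [0, 0, 0], "rot": [0, 0, 0]},
    {"offset": [0, 0, 0], "rot": [0, 0, 0]},
    {"offset": [0, 0, 0], "rot": [0, 0, 0]},
    {"offset": [0, 0, 2], "rot": [0, 0, 0]},
    {"offset": [0, 0, 5], "rot": [0, 0, 0]},
    {"offset": [0, 0, 9], "rot": [0, 0, 0]},
    {"offset": [0, 0, 13], "rot": [0, 0, 0]},
    {"offset": [-4, 0, 17], "rot": [0, 0, 0]},
    {"offset": [-8, 0, 19], "rot": [0, 0, 0]},
    {"offset": [-12, 0, 20], "rot": [0, 0, 0]},
    {"offset": [-16, 0, 20], "rot": [0, 0, 0]},
    {"offset": [-20, 0, 20], "rot": [0, 0, 0]},
    {"offset": [-20, 0, 20], "rot": [0, 0, 0]},
    {"offset": [-20, 0, 20], "rot": [0, 0, 0]}
  ],
  "hand": 0.42
}}

```text
time: 27.95
position: [0.4243, -0.2276, 0.2288]
tool_rot: [0.999, -0.053, 0.0, 0.0]
ft_force: [0.4, -0.1, 0.2]
grip_width: 0.0368
grip_force: 0.0
```

```bash
python3 - <<'E'
from h import *
cv2.imwrite('pics/f1.png',cv2.resize(vision.camera('side')[130:250,220:380,::-1],None,fx=5,fy=5,interpolation=cv2.INTER_CUBIC))
cv2.imwrite('pics/f2.png',cv2.resize(vision.camera('top')[85:225,150:340,::-1],None,fx=4.2,fy=4.2,interpolation=cv2.INTER_CUBIC))
for c in C:
  for q in('knob_a','handle_a','ring_a','glue','mallet'): print(c,q,[(np.round(d['centre'],3).tolist(),round(d['conf'],2)) for d in nets.spot_point(c,q)])
E
```

```text
side knob_a [([0.568, 0.007, 0.007], 0.65)]
side handle_a [([0.635, -0.175, 0.014], 0.62), ([0.633, -0.235, 0.014], 0.56)]
side ring_a [([0.626, 0.2, 0.018], 0.39)]
side glue [([0.442, -0.456, -0.001], 0.85)]
side mallet []
top knob_a [([0.627, 0.003, 0.007], 0.59), ([0.572, 0.004, 0.008], 0.48)]
top handle_a [([0.628, -0.234, 0.013], 0.64), ([0.64, -0.171, 0.016], 0.58)]
top ring_a []
top glue [([0.446, -0.453, -0.002], 0.88)]
top mallet [([0.524, 0.475, 0.002], 0.84)]
```

View pics/f1.png

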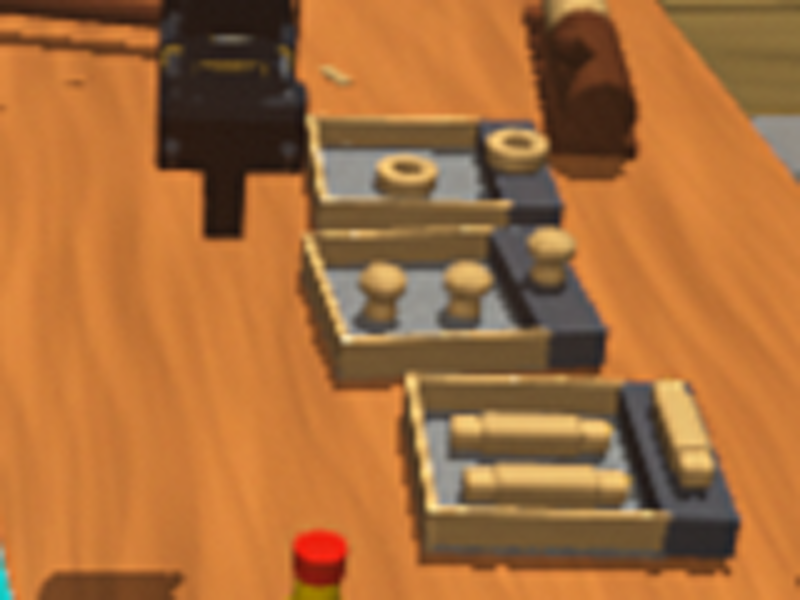

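View pics/f2.png

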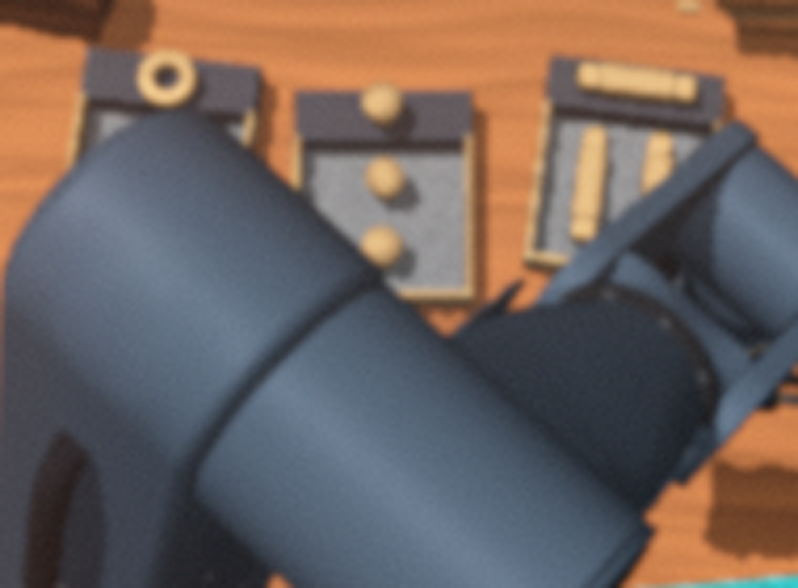

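Both knobs stand at side-crop (380,295) and (465,290). The handles lie flat at (530,435) and (545,485), and the ring lies flat at (405,175). Everything is in its tray, so I'm handing in.

```bash
python3 -c "
from rig import hand_in
print(hand_in())"
```

```text
the job is handed in; nothing more can be done
None
```

I sorted all five pieces into their matching trays and handed the job in at about 28 s. The last pictures showed the knobs upright and the handles and ring flat, with the glue and mallet not disturbed; the judge returned no verdict.

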